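# Hold the chest lid open for fitting its stay

## Task

I want to screw a stay onto the gouge chest, so its lid has to be held open for me. Take the block plane off the lid and set it down, without dropping it, flat on its sole in the shallow undivided tray and let it go; then raise the lid to 50 degrees from closed, without letting it slam shut or go over past upright, and finish while still holding it there, steady. Leave the other things on the bench where they are.

Things in the scene. Friction and masses are not known exactly. Their poses are not given: they have to be found in the camera images.
- chest: wooden gouge chest fixed to the bench: box 220 (x) x 260 (y) x 110 mm high without its lid. Origin: centre of its underside, z up. Its -x side is the front, with the lid's handle, and roughly faces the robot (yaw up to about 0.25 rad); its hinges are along the top edge of its +x side.
- lid (a joint): angle of the chest's lid in rad: 0 closed, growing as the front edge rises; 50 degrees is 0.873. The lid is a wooden board 220 x 260 x 18 mm (about 0.4 to 0.8 kg with its handle), closed it lies on the chest's rim with its top 128 mm above the bench. The hinge is free: the lid falls shut when let go of, and would fall over backwards past 90 degrees.
- lid_handle (a point): middle of the lid's handle: a round steel bar 14 mm thick and 120 mm long, parallel to the hinge, carried 45 mm out in front of the lid's front edge by a stem of the same thickness at each end, so that a finger fits between bar and lid (38 mm clear). Closed it is 119 mm above the bench. It lies 265 mm in front of and 9 mm above the hinge axis, and moves with the lid on an arc about that axis.
- lid_hinge (a point): middle of the hinge axis, 110 mm above the bench at the chest's far top edge; the axis runs along the chest's y. The lid turns about +y of the chest: at angle a the handle is 265 cos(a) - 9 sin(a) mm in front of the axis (along the chest's -x) and 265 sin(a) + 9 cos(a) mm above it.
- plane: block plane: dark iron body 160 mm long (x), 50 mm wide (y; 51 in the raised middle), upright sides 30 mm high at the ends, 39 mm over the middle 90 mm; brass knob at +x (26 mm across, top at 48 mm), steel cap on top to about 60 mm (not solid). 0.4 to 0.85 kg. Starts on its sole on the closed lid. Origin: centre of the sole, z up; grip it across its width at the middle.
- tray: shallow plywood tray without dividers, fixed to the bench, 220 (x) x 150 (y) mm outside, rim 22 mm high, walls and floor 6 mm: inside 208 x 138 mm. It is to the left or to the right of the chest. Origin: centre of its underside.
- tray_in (a point): centre of the tray's inner floor, 6 mm above the bench; axes as the tray's.
- screwbox: plywood screw box of the same outline as the tray (220 x 150 mm) but 45 mm high and divided into six; fixed, on the other side of the chest. Not for the plane. Origin: centre of its underside.
- mallet: bystander: wooden joiner's mallet lying down, head 65 x 130 x 80 mm high, handle to its -x, 245 mm long in all. Origin on the bench under its middle.
- glue: bystander: white glue bottle, 64 mm across, 170 mm high. Origin: centre of its underside.
- wax: bystander: flat metal can, 84 mm across, 50 mm high. Origin: centre of its underside.
- chisel: bystander: chisel lying on the bench, 230 mm long along its x, 20 mm high. Origin on the bench under its middle.
- tape: bystander: tape measure 65 x 38 x 62 mm high, standing. Origin: centre of its underside.
- offcut: bystander: dark wood offcut 140 x 90 x 70 mm high. Origin: centre of its underside.
- stay: bystander: flat brass lid stay 140 x 14 x 5 mm lying on the bench. Origin: centre of its underside.
There are look-alikes about, which are no part of the job. Leave any green or purple look-alike of the plane alone.

How it is judged:
On the way, in this order (a step that is already met when the one before it is completed fails the run):
1. the block plane lies released, flat on its sole, on the tray's floor (horizontal distance between plane and tray_in below 0.045 m and z of plane in the frame of tray_in between -0.006 and 0.008 m and angle between plane's own z axis and vertical below 0.12 rad and linear speed of plane below 0.03 m/s and contact force between plane and the arm below 0.1 N and contact force between plane and the fingers below 0.1 N), for 0.3 s.
2. the lid is held by the robot at 50 degrees, within 5 degrees (value of joint lid between 0.7854 and 0.9599 rad and velocity of joint lid between -0.1 and 0.1 rad/s and (contact force between chest and the fingers above 0.5 N or contact force between chest and the arm above 0.5 N)), for 0.3 s.
At the end, for the whole second after the job is handed in: Through the last second the robot holds the lid (over 0.5 N) at 45 to 55 degrees, under 0.1 rad/s; the plane lies still, untouched, flat (tilt under 0.12 rad) on the tray's floor, its centre within 45 mm of the tray's; no bystander has moved over 30 mm (all of step 1 and all of step 2); the arm keeps its last pose, push and grip.
It fails at once if a bystander is moved more than 30 mm (distance of any of mallet, glue, wax, chisel, tape, offcut, stay from where it was at the start of the episode above 0.03 m).
It fails at once if the block plane falls (faster than 0.5 m/s, not held) (linear speed of plane above 0.5 m/s and contact force between plane and the fingers below 0.3 N).
It fails at once if the lid falls (closing faster than 3 rad/s) (velocity of joint lid below -3 rad/s).
It fails at once if the lid goes over past upright (86 degrees) (value of joint lid above 1.5 rad).
It also fails if it takes over 61 s, if anything falls off the work surface, if the arm or the gripper's body presses on something with over 40 N, if the wrist force passes 120 N, or if a joint passes its speed limit or range.

## Robot

A 6-joint arm with a two-finger parallel gripper is mounted at the origin on the work surface. World frame = base frame: x ahead of the robot, y to its left, z up, the work surface at z = 0. Lengths are in m, angles in rad, forces in N, time in s.
With the tool pointing down it reaches from about 0.375 to 0.925 m from the base axis. Payload 5.7 kg.
Tool frame: the origin (TCP) lies midway between the tips of the shut fingers; the grasp point (between the pads) lies 19 mm behind it; z points along the fingers, x is the direction in which the jaws open and shut, and the axes are right-handed (so a half turn about z gives the same grasp; the last joint's range is limited). The gripper opens to 88 mm and grips with 3 to 60 N. Pads are 20 mm wide; open, the fingers measure 115 mm over their backs; the gripper's body (75 mm by 178 mm) begins 61 mm behind the grasp point.
Start: joints at [1.073, 0.359, 1.51, -0, 1.272, -0.115], TCP at [0.224, 0.557, 0.223] pointing down, gripper open.
Joint ranges: [-2.97, 2.97], [-1.01, 2.36], [0.21, 2.38], [-0.96, 4.11], [0.2, 2.71], [-2.98, 2.98]. Speed limits (rad/s): [2.39, 2.39, 3.14, 3.14, 3.14, 3.14].

## Interface

Orientations are given as a unit quaternion [x, y, z, w].
In Python, from bench import move_ptp, servo_line, goto_joints, move_gripper, sleep, inverse_kinematics, capture, PlanningError, close_job, spot_in, silhouettes, current_clock, current_joint_pos, current_qvel, current_joint_torque, current_position, current_orientation, current_force, current_torque, current_finger_gap gives the robot as it stands. Calls block until the motion is done:
- move_ptp(position, orientation): joint-space move of the TCP to a pose.
- servo_line(position, orientation=None, rate=0.15, contact_N=None): straight line of the TCP; orientation=None keeps the orientation; rate is the mean speed in m/s. With contact_N (N) it stops when the force on the tool has changed by that much, and returns True; else False.
- goto_joints(angles): joint-space move.
- move_gripper(opening): finger opening in m; the grip force is fixed at half the most; returns when the fingers have stopped.
- sleep(seconds).
- inverse_kinematics(position, orientation): joint angles nearest the present ones, or None.
- capture(name): name is "side" or "top"; returns a dict with "image" (400x640x3 uint8, blue, green, red), "range_z" (400x640 float32, m along the optical axis (not along the pixel's ray), 0 where there is no reading), "intrinsics" (3x3 intrinsics, pixels), "R" (3x3) and "t" (3): a world point X has camera coordinates R X + t. Camera axes: x right, y down, z forward; pixel columns grow to the right and rows downward; lengths in m; the calibration is good to about 2 mm. A picture is of the moment at which its call begins.
A pose or a line that the arm cannot do raises PlanningError and nothing moves.
- close_job(): hands the job in, once; it reports no verdict.
Trained networks look in the newest picture that a camera, given by its name, has taken for a name from the list of things; names that differ only in an ending like _2 or _b are one class to them, and where a whole thing is asked for, a point or a joint stands for the part that bears it (a point fixed in the world has none). Each returns a list of dicts, best first, with "conf" (0 to 1); they miss things now and then, are a little off and sometimes report something else, mostly with a low value. They report only what shows in the picture. A call takes as long as a camera call. They do not tell look-alikes from the thing itself.
- spot_in(camera, query): "xy" ([column, row] in pixels, amid what is visible of it).
- silhouettes(camera, query): "region" (400x640 bool, what is visible of it) and "xy" ([column, row] in pixels, amid what is visible of it).
Readings, each from a call of its own:
- current_clock(): time.
- current_joint_pos(): joint angles.
- current_qvel(): joint speeds.
- current_joint_torque(): joint torques, N m.
- current_position(): TCP position.
- current_orientation(): TCP orientation.
- current_force(): force on the tool from outside, world axes, zero at the start.
- current_torque(): the same for the moment, N m.
- current_finger_gap(): finger opening in m.
Only numpy, scipy, OpenCV 4.12 (cv2) and the standard library are available. Lean on these libraries where they do the work, as an engineer would, in place of code of your own. Each camera call takes 0.05 s, during which the arm holds its last target. There are 200 camera calls.

## Working session

There is one attempt and no reset: what is moved stays moved. The work goes in short steps, each a Python script; the robot and the scene stay as the last script left them, time stands still between calls to the robot, and variables do not carry over. Pictures are saved under pics/ and viewed, about 8 in all and at most 12, crops included, and the job is handed in when it is done.

```bash
mkdir -p pics; cat > h.py <<'E'
from bench import *
import numpy as np, cv2
def world(c,u,v,d=None):
    K=c["intrinsics"]; z=c["range_z"][v,u] if d is None else d
    p=np.stack([(u-K[0,2])/K[0,0]*z,(v-K[1,2])/K[1,1]*z,z],-1)
    return (p-c["t"])@c["R"]
def cloud(c):
    v,u=np.mgrid[:400,:640]; return world(c,u,v)
E
python3 - <<'E'
from h import *
ims=[]
for n in("top","side"):
    c=capture(n); cv2.imwrite(f"pics/{n}0.png",c["image"]); P=cloud(c); np.savez(f"{n}0.npz",P=P,im=c["image"],z=c["range_z"])
    print(n,"cam at",(-c["R"].T@c["t"]).round(3))
    for q in["plane","chest","tray","screwbox","lid_handle"]:
        for d in silhouettes(n,q)[:4]:
            m=d["region"]&(c["range_z"]>0); p=P[m]
            print(q,round(d["conf"],2),np.round(d["xy"]),m.sum(),np.median(p,0).round(3),p.min(0).round(3),p.max(0).round(3))
print(current_clock())
E
```

```text
top cam at [ 0.318 -0.015  1.372]
plane 0.93 [224. 289.] 712 [0.207 0.3   0.042] [ 0.174  0.221 -0.004] [0.234 0.38  0.067]
plane 0.7 [320. 161.] 851 [ 0.614 -0.035  0.169] [ 0.574 -0.118  0.127] [0.659 0.046 0.195]
chest 0.61 [328. 172.] 5072 [ 0.58  -0.062  0.128] [ 0.454 -0.198 -0.009] [0.769 0.084 0.195]
tray 0.77 [408. 203.] 2638 [ 0.485 -0.35   0.008] [ 0.371 -0.428 -0.004] [ 0.598 -0.267  0.03 ]
screwbox 0.86 [208. 220.] 3004 [0.44  0.366 0.012] [ 0.322  0.276 -0.007] [0.564 0.467 0.054]
lid_handle 0.79 [328. 168.] 4790 [ 0.591 -0.063  0.129] [ 0.454 -0.205 -0.007] [0.77  0.086 0.195]
side cam at [0.331 1.179 0.827]
plane 0.91 [282. 179.] 532 [ 0.612 -0.006  0.167] [ 0.574 -0.163  0.127] [0.675 0.056 0.189]
plane 0.57 [397. 192.] 348 [ 0.226 -0.209  0.034] [ 0.189 -0.338  0.002] [ 0.258 -0.173  0.063]
plane 0.56 [413. 305.] 209 [0.195 0.355 0.03 ] [ 0.17   0.151 -0.004] [0.261 0.632 0.345]
chest 0.65 [286. 202.] 4457 [0.59  0.071 0.113] [ 0.453 -0.35  -0.003] [0.793 0.085 0.133]
tray 0.56 [342. 175.] 817 [ 0.446 -0.365  0.007] [ 0.369 -0.472 -0.006] [ 0.585 -0.112  0.13 ]
screwbox 0.72 [320. 300.] 4466 [0.437 0.372 0.021] [ 0.32   0.229 -0.004] [0.566 0.456 0.05 ]
screwbox 0.19 [336. 149.] 656 [ 0.48  -0.524  0.051] [ 0.409 -0.606 -0.001] [ 0.559 -0.489  0.074]
screwbox 0.16 [285. 203.] 4683 [0.592 0.067 0.113] [ 0.453 -0.441 -0.006] [0.8   0.086 0.163]
lid_handle 0.81 [293. 192.] 2368 [ 0.584 -0.014  0.127] [ 0.453 -0.425 -0.001] [0.793 0.081 0.133]
0.6
```

View pics/top0.png

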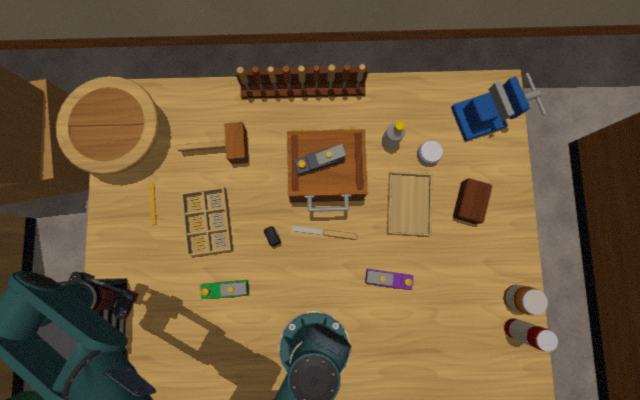

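View pics/side0.png

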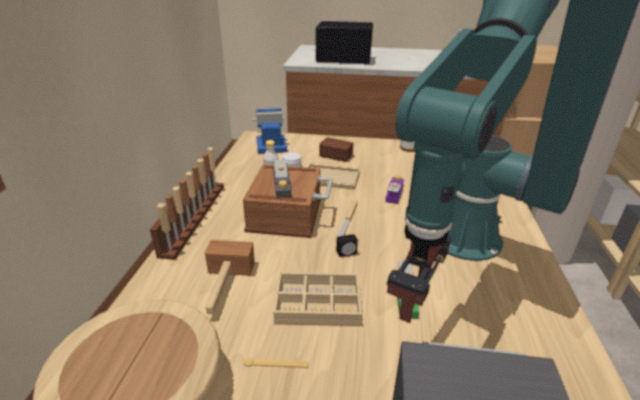

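The top view shows three plane-like things: an iron-grey one on the lid at (320,161), a green one at (224,289) and a purple one at (389,279). The grey one on the lid is the one meant, because it is iron-coloured and lies on the chest. The shallow undivided tray is at (409,204) and the divided box at (207,221). The chisel (325,234) and tape (272,236) lie in front of the chest.

```bash
python3 - <<'E'
import numpy as np, cv2
D=np.load("top0.npz");P=D["P"];im=D["im"];ok=D["z"]>0
x,y,z=P[...,0],P[...,1],P[...,2]
roi=ok&(x>.42)&(x<.8)&(y>-.24)&(y<.12)
def rect(m,n):
    p=P[m]; r=cv2.minAreaRect(p[:,:2].astype(np.float32)); print(n,m.sum(),np.round(r[0],3),np.round(r[1],3),round(r[2],1),"medz",np.median(p[:,2]).round(3)); return r
rect(roi&(z>.145),"plane>.145")
rect(roi&(z>.16),"plane>.16")
rect(roi&(z>.1215)&(z<.137)&(x>.50),"lid")
h=roi&(z>.10)&(z<.137)&(x<.5)&(x>.40); rect(h,"handle")
t=ok&(x>.33)&(x<.63)&(y<-.24)&(y>-.46)
rect(t&(z>.013)&(z<.04),"tray rim")
c=im[120:250,270:450]; cv2.imwrite("pics/crop.png",cv2.resize(c,None,fx=4,fy=4,interpolation=cv2.INTER_CUBIC))
E
```

```text
plane>.145 832 [ 0.618 -0.033] [0.052 0.161] 16.2 medz 0.169
plane>.16 675 [ 0.618 -0.034] [0.052 0.16 ] 16.2 medz 0.172
lid 4284 [ 0.613 -0.057] [0.226 0.26 ] 0.1 medz 0.129
handle 255 [ 0.477 -0.057] [0.131 0.046] 89.9 medz 0.126
tray rim 487 [ 0.505 -0.355] [0.161 0.262] 85.3 medz 0.022
```

View pics/crop.png

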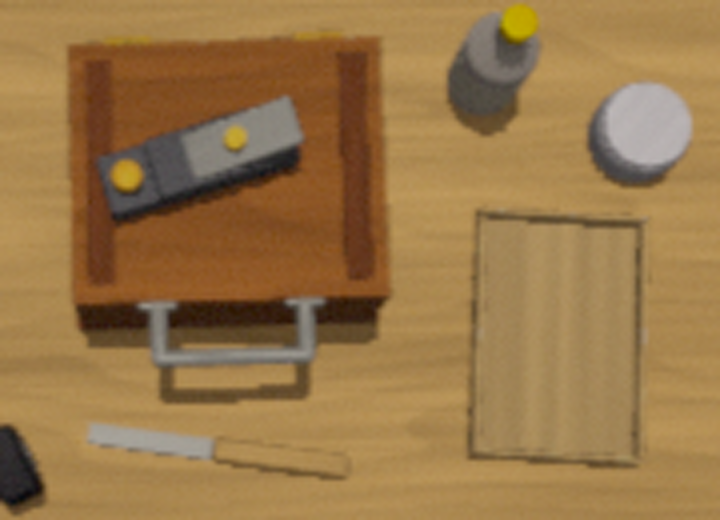

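The crop confirms it: an iron body with a brass knob on the chest lid, knob to the left. Next I refine the chest and tray yaw, then grasp.

```bash
cat >> h.py <<'E'
from scipy.spatial.transform import Rotation as Rn
def down(a):  # tool pointing down, jaws opening along heading a (rad)
    x=np.array([np.cos(a),np.sin(a),0]); zz=np.array([0,0,-1.])
    return Rn.from_matrix(np.c_[x,np.cross(zz,x),zz]).as_quat()
E
python3 - <<'E'
from h import *
D=np.load("top0.npz");P=D["P"];ok=D["z"]>0
x,y,z=P[...,0],P[...,1],P[...,2]
def edge(m,along,val,fn,lo,hi,n=20):
    a,v=P[m][:,along],P[m][:,val]; b=np.linspace(lo,hi,n+1); pts=[]
    for i in range(n):
        s=(a>=b[i])&(a<b[i+1])
        if s.sum()>1: pts.append(((b[i]+b[i+1])/2,np.percentile(v[s],fn)))
    pts=np.array(pts); k=np.polyfit(pts[:,0],pts[:,1],1)
    r=pts[:,1]-np.polyval(k,pts[:,0]); g=abs(r)<2*r.std()+1e-6
    return np.polyfit(pts[g,0],pts[g,1],1).round(4), r.std().round(4)
L=ok&(z>.122)&(z<.137)&(x>.49)&(x<.8)&(y>-.24)&(y<.12)
print("lid back",edge(L,1,0,99,-.17,.06)); print("lid front",edge(L&(z>.124),1,0,1,-.17,.06))
print("lid left",edge(L,0,1,99,.53,.70)); print("lid right",edge(L,0,1,1,.53,.70))
H=ok&(z>.10)&(z<.137)&(x<.474)&(x>.43)&(y>-.14)&(y<.03); print("bar mid",edge(H,1,0,50,-.11,0),P[H].mean(0).round(3),P[H].min(0),P[H].max(0))
c=capture("top"); d=silhouettes("top","tray")[0]; m=cv2.morphologyEx(d["region"].astype(np.uint8),cv2.MORPH_OPEN,np.ones((5,5)))>0
p=P[m&ok]; print("tray",[np.round(v,3) for v in cv2.minAreaRect(p[:,:2].astype(np.float32))])
print("tray L/R",edge(m&ok,0,1,99,.39,.58),edge(m&ok,0,1,1,.39,.58))
for X,Y,Z,a in[(.618,-.033,.30,16.2),(.618,-.033,.30,196.2),(.618,-.033,.134,16.2),(.485,-.35,.25,90),(.485,-.35,.25,-90),(.485,-.35,.012,90)]:
    q=inverse_kinematics([X,Y,Z],down(np.radians(a))); print(a,None if q is None else np.round(q,2))
E
```

```text
lid back (array([-0.0054,  0.7229]), np.float64(0.0012))
lid front (array([-0.011,  0.506]), np.float64(0.0048))
lid left (array([-0.0035,  0.0722]), np.float64(0.0013))
lid right (array([-0.0003, -0.1845]), np.float64(0.0015))
bar mid (array([0.0066, 0.4605]), np.float64(0.0008)) [ 0.461 -0.055  0.125] [ 0.45369144 -0.12242233  0.1174531 ] [0.47397153 0.00839246 0.1321299 ]
tray [array([ 0.487, -0.352]), array([0.157, 0.225]), np.float64(85.372)]
tray L/R (array([-0.087 , -0.2322]), np.float64(0.0005)) (array([-0.0615, -0.393 ]), np.float64(0.0006))
16.2 [-0.16  0.33  1.36 -0.    1.45 -0.45]
196.2 [-0.16  0.33  1.36 -0.    1.45  2.69]
16.2 [-0.16  0.47  1.56 -0.    1.1  -0.45]
90 [-0.74  0.33  1.48 -0.    1.33 -2.31]
-90 [-0.74  0.33  1.48 -0.    1.33  0.83]
90 [-0.74  0.61  1.7  -0.    0.83 -2.31]
```

```bash
python3 - <<'E'
from h import *
q=down(np.radians(16.2))
move_gripper(.088)
move_ptp([.618,-.033,.30],q)
f0=np.array(current_force())
print("hit",servo_line([.618,-.033,.135],q,rate=.1,contact_N=6),np.round(current_position(),4))
move_gripper(0.0); print("gap",current_finger_gap())
servo_line([.618,-.033,.155],q,rate=.05)
sleep(.3); print("df",np.round(np.array(current_force())-f0,2),"gap",current_finger_gap(),current_clock())
c=capture("side"); cv2.imwrite("pics/grasp.png",cv2.resize(c["image"][100:300,200:440],None,fx=3,fy=3))
E
```

```text
hit False [ 0.6185 -0.0331  0.1356]
gap 0.05063263717082353
df [ 0.17 -0.03 -6.46] gap 0.05061368593025247 6.75
```

View pics/grasp.png

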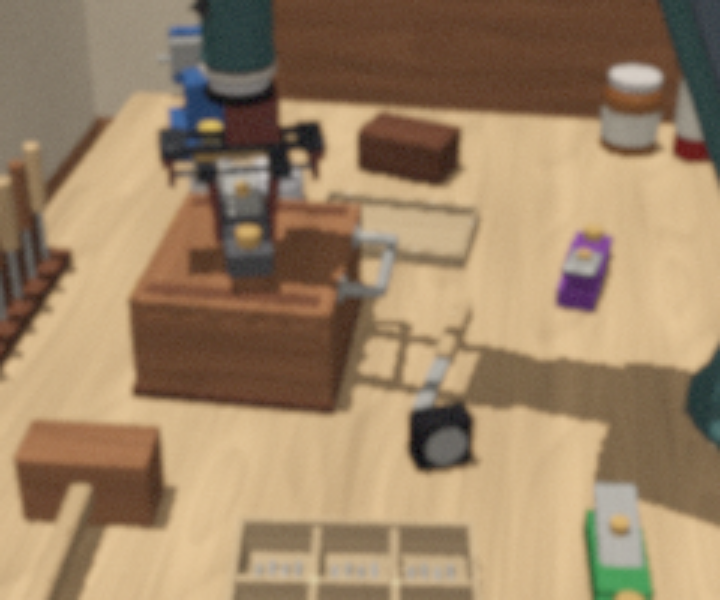

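The plane is held between the fingers at crop (245,230) and lifted off the lid: 50.6 mm gap, 6.5 N load. Now I place it in the tray.

```bash
python3 - <<'E'
from h import *
q=down(np.radians(16.2)); r=down(np.radians(-94.4))
servo_line([.618,-.033,.28],q,rate=.12)
move_ptp([.486,-.351,.20],r)
print("gap",current_finger_gap())
servo_line([.486,-.351,.045],r,rate=.1)
sleep(.2)
print("hit",servo_line([.486,-.351,.0115],r,rate=.02,contact_N=3),np.round(current_position(),4),current_finger_gap(),np.round(current_force(),2))
move_gripper(.075); sleep(.2)
servo_line([.486,-.351,.2],r,rate=.1)
move_ptp([.44,-.15,.30],down(0)); print(current_clock())
c=capture("top"); P=cloud(c); z=P[...,2]
d=[d for d in silhouettes("top","plane") if abs(d["xy"][0]-409)<40 and abs(d["xy"][1]-204)<45]
m=(c["range_z"]>0)&(z>.03)&(z<.08)&(abs(P[...,0]-.486)<.11)&(abs(P[...,1]+.351)<.07)
p=P[m]; print(len(d),m.sum(),[np.round(v,3) for v in cv2.minAreaRect(p[:,:2].astype(np.float32))],p[:,2].max(),np.median(p[:,2]))
cv2.imwrite("pics/placed.png",cv2.resize(c["image"][100:290,260:500],None,fx=3,fy=3))
E
```

```text
gap 0.050783960765323745
hit True [ 0.486 -0.351  0.013] 0.050416716204281446 [ 0.24 -0.96  7.24]
16.7417
0 42 [array([ 0.415, -0.378]), array([0.051, 0.048]), np.float64(53.41)] 0.07011798935467918 0.0637742533487709
```

View pics/placed.png

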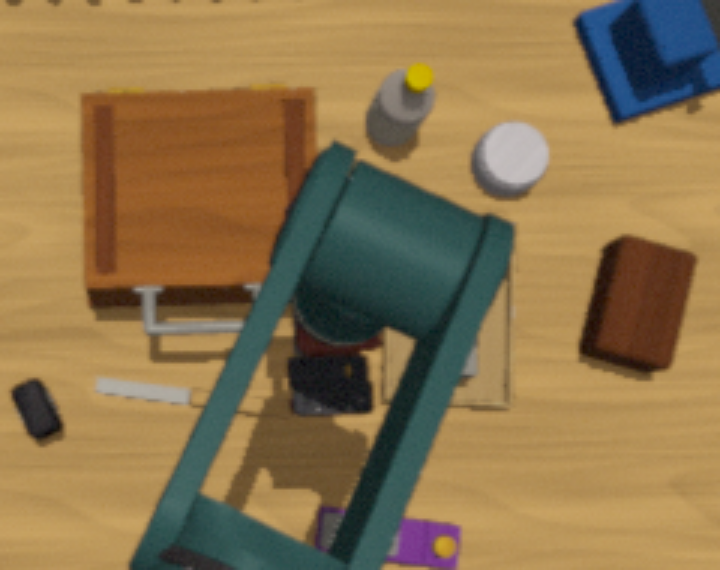

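The arm blocks the view of the tray from above; only the lid (200,190) and handle (200,325) show clearly. I move over the handle, check the tray again, and plan the lift arc.

```bash
cat >> h.py <<'E'
HX,HY,HZ=.723,-.056,.110
def hpose(a,tilt=0.0):
    "TCP so that the grasp point sits on the bar at lid angle a; tilt = tool turned about +y"
    q=(Rn.from_euler("y",tilt)*Rn.from_quat(down(0)))
    b=np.array([HX-(.265*np.cos(a)-.009*np.sin(a)),HY,HZ+.265*np.sin(a)+.009*np.cos(a)])
    return b+.019*q.apply([0,0,1]),q.as_quat()
E
python3 - <<'E'
from h import *
p,q=hpose(0)
print("side view first"); 
move_gripper(.034)
move_ptp([p[0],p[1],.22],q)
for a in(0,25,50):
  for t in(0,20,-20):
    s=inverse_kinematics(*hpose(np.radians(a),np.radians(t))); print(a,t,None if s is None else np.round(s,2))
c=capture("top"); P=cloud(c); z=P[...,2]; ok=c["range_z"]>0
m=ok&(z>.028)&(z<.08)&(abs(P[...,0]-.486)<.11)&(abs(P[...,1]+.351)<.065)
pp=P[m]; print(m.sum(),[np.round(v,3) for v in cv2.minAreaRect(pp[:,:2].astype(np.float32))],pp[:,2].max(),np.median(pp[:,2]),current_clock())
t=silhouettes("top","tray"); print([(round(d["conf"],2),np.round(d["xy"])) for d in t])
s=capture("side"); a=cv2.resize(c["image"][120:260,270:470],(800,560))[:, 240:]
b=cv2.resize(s["image"][120:260,220:370],(600,560)); cv2.imwrite("pics/chk.png",cv2.resize(np.hstack([a,b]),(800,386)))
E
```

```text
side view first
0 0 [-0.27  0.33  1.94 -0.    0.87 -0.27]
0 20 [-0.21  0.5   1.69 -0.08  1.29 -0.18]
0 -20 [-0.37  0.22  2.21  0.33  0.4  -0.65]
25 0 [-0.26  0.21  1.76 -0.    1.17 -0.26]
25 20 [-0.2   0.41  1.52 -0.07  1.56 -0.19]
25 -20 [-0.34  0.05  2.02  0.17  0.75 -0.45]
50 0 [-0.22  0.24  1.48 -0.    1.41 -0.22]
50 20 [-0.18  0.45  1.23 -0.06  1.81 -0.19]
50 -20 [-0.29  0.07  1.75  0.12  0.99 -0.33]
690 [array([ 0.488, -0.353]), array([0.208, 0.087]), np.float64(8.509)] 0.0718024470388801 0.04799481334835644 18.25
[(0.61, array([404., 204.]))]
```

View pics/chk.png

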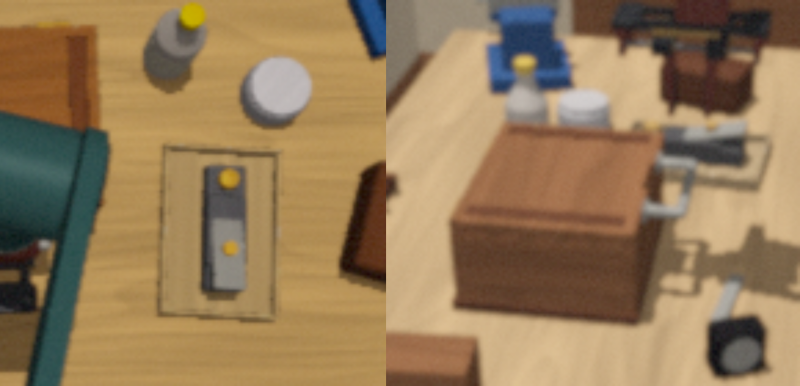

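The plane lies flat in the middle of the tray, at about (222,228) in the crop, and is released. The open gripper is above the handle. Next: grip the bar and lift.

```bash
python3 - <<'E'
from h import *
p,q=hpose(0)
print("hit",servo_line(p,q,rate=.08,contact_N=5),np.round(current_position(),4))
f0=np.array(current_force()); move_gripper(0.0); print("gap",current_finger_gap(),"df",np.round(np.array(current_force())-f0,2))
for d in (5,10,15):
    servo_line(*hpose(np.radians(d),np.radians(.4*d)),rate=.06)
    print(d,current_finger_gap(),np.round(np.array(current_force())-f0,1),current_clock())
c=capture("side"); cv2.imwrite("pics/lift.png",cv2.resize(c["image"][80:280,200:440],None,fx=2.5,fy=2.5))
E
```

```text
hit False [ 0.4584 -0.0561  0.1004]
gap 0.013005637802240235 df [ 5.49  1.8  -1.34]
5 0.012950721614552435 [ 7.7  1.7 -3.7] 21.0
10 0.013194902043549167 [ 8.6  1.3 -3.9] 21.5333
15 0.013303218351425965 [ 8.3 -0.3 -5.3] 22.0667
```

View pics/lift.png

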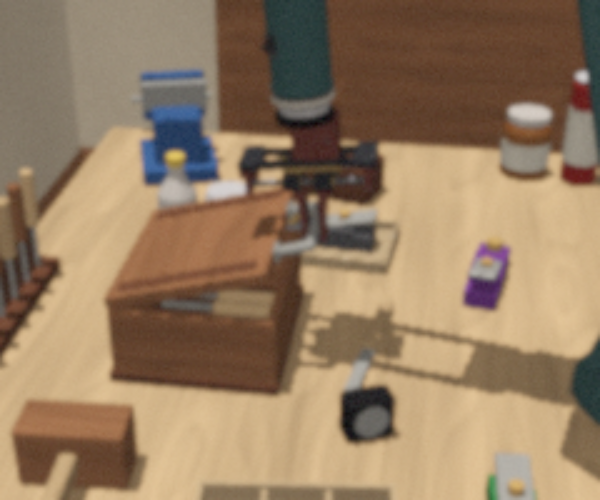

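The lid is rising with the bar held at about (305,240) in the crop, and the forces are small. I continue to 50°.

```bash
python3 - <<'E'
from h import *
for d in range(20,51,5):
    servo_line(*hpose(np.radians(d),np.radians(.4*d)),rate=.06)
    print(d,round(current_finger_gap(),4),np.round(current_force(),1))
sleep(.6)
g=np.array(current_position())-.019*Rn.from_quat(current_orientation()).apply([0,0,1])
ang=np.arctan2(g[2]-HZ,HX-g[0])-np.arctan2(.009,.265)
print("angle by grip",np.degrees(ang),np.abs(current_qvel()).max(),current_clock())
for n in("top","side"):
    c=capture(n);P=cloud(c); D=silhouettes(n,"lid")
    cv2.imwrite(f"pics/{n}_end.png",c["image"])
    hsv=cv2.cvtColor(c["image"],cv2.COLOR_BGR2HSV)
    m=(c["range_z"]>0)&(abs(P[...,1]-HY)<.125)&(P[...,0]>.56)&(P[...,0]<.715)&(P[...,2]>.14)&(P[...,2]<.32)&(hsv[...,1]>110)&(hsv[...,0]<20)
    k=np.polyfit(P[m][:,0],P[m][:,2],1); print(n,m.sum(),"lid slope deg",np.degrees(np.arctan(-k[0])))
    if n=="top":
        z=P[...,2]
        m=(c["range_z"]>0)&(z>.032)&(z<.08)&(abs(P[...,0]-.486)<.1)&(abs(P[...,1]+.351)<.06)
        print("plane",m.sum(),np.median(P[m],0).round(3))
a,b=[cv2.imread(f"pics/{n}_end.png") for n in("top","side")]
cv2.imwrite("pics/end.png",cv2.resize(np.hstack([a[80:280,160:480],b[50:250,200:440]]),(784,280)))
E
```

```text
20 0.0133 [ 9.3  0.7 -6.9]
25 0.0134 [ 8.4  0.6 -6.6]
30 0.0131 [ 9.5  0.3 -8. ]
35 0.0132 [ 8.4  0.7 -9.4]
40 0.013 [ 9.2  1.6 -9.1]
45 0.0136 [ 6.8  1.2 -9.2]
50 0.0132 [  5.6   0.4 -11.1]
angle by grip 49.8313397924261 0.0022478398161694165 26.45
top 655 lid slope deg 48.03313496034498
plane 673 [ 0.482 -0.348  0.048]
side 433 lid slope deg 49.02331437356755
```

View pics/end.png

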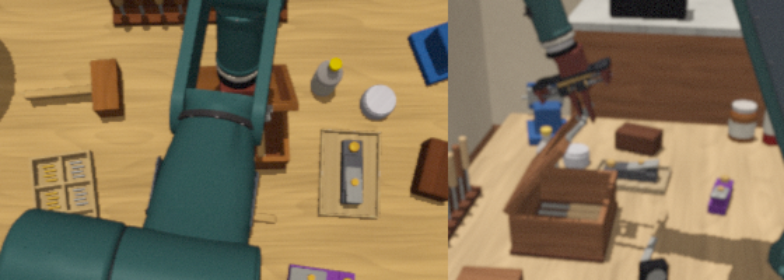

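The lid stands open at about 50° with the bar gripped at (580,125) in the right-hand view. The plane is flat in the tray at (352,170) in the left-hand view, and the bystanders in view are where they were.

```bash
python3 - <<'E'
from h import *
sleep(.5); print(current_finger_gap(),np.round(current_position(),4),np.round(current_force(),1),current_clock()); close_job()
E
```

```text
0.013176441678989806 [ 0.554  -0.056   0.2986] [  6.4   0.4 -11.5] 27.15
the job is handed in; nothing more can be done
```

The block plane is in the shallow tray and the chest lid is held open at about 50°. I handed the job in at 27.2 s with the gripper still closed on the handle. No verdict was reported back.

- **Plane:** I took the iron-grey one off the lid and left the green and purple look-alikes alone. I lowered it onto the tray floor until it touched, then let it go. The pictures show it lying flat near the tray's centre, within a few mm by the depth image. One position fit also picked up the tray's rim, so I relied on the picture and a cleaner later measurement.
- **Lid:** I gripped the handle bar and raised it slowly along its arc. My angle checks differ slightly: 49.8° from the gripper position, 48.0° from the top camera and 49.0° from the side camera. All are within 45 to 55°. The arm was steady, with about 13 N on the tool and the grip gap unchanged.
- **Other things:** the bystanders visible in the last pictures are where they were. The arm hid parts of the bench, including most of the chisel and the tape in the top view, and I judged this by eye only.

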